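# Let the comal down onto its trivet

### The job

Throw the red lever right over to lift the pawl off the comal lift's ratchet, then take the weight on the crank handle, easing it up a touch until the jammed pawl springs clear. Let the crank turn back slowly under the load, never letting it run, until the comal sits gently on the trivet in the embers without being driven down onto it, and keep your hand on the handle for about a second until it has settled. Then let go of the crank, throw the lever fully back upright so that the pawl is set again, and leave everything else on the counter where it stands.

Things in the scene. Friction and masses are not known exactly. Their poses are not given: they have to be found in the camera images.
- lift: Black steel column of the comal lift, bolted down, 70 x 70 mm, 276 mm high on a 160 x 130 mm foot. Origin: centre of its underside. Its +y side carries the comal; its -y side the ratchet wheel, pawl and crank, whose shaft runs along its y axis 165 mm up. Its frame turns with its yaw.
- crank_axis (a point): Point on the crank shaft's axis level with the middle of the handle's length (119 mm out from the column's axis towards its -y side, 165 mm up). The handle circles this point at 75 mm radius in the lift's x-z plane.
- crank_handle: The crank's wooden handle: a free-spinning sleeve, diameter 22 mm, 72 mm long, level, along the lift's y axis. Origin: its middle (its own spin means nothing). The 20 mm wide crank arm is 37 mm inboard (towards the column) of this point; outboard and above it is free.
- crank (a joint): Crank angle, rad: 0 = handle straight above the shaft, plus = handle swung towards the lift's +x, which winds the comal up 25 mm per rad; range -1.35 to 1.45. Starts near 0.3, 0.6 or 0.9, held by the pawl. Once the pawl is off, the comal's weight (15 to 26 N) turns it back towards minus with 0.35 to 0.65 N m, with almost no brake.
- pawl_lever_tip (a point): Middle of the red grip of the pawl lever, 12 mm wide (lift x), 20 mm deep (lift y), 30 mm tall, 80 mm above the lever's pin; at the start upright, 254 mm up, 84 mm to the lift's -x and 60 mm to its -y from the column's axis, 25 mm out from the column's face, free on both sides.
- pawl_lever (a joint): Pawl lever angle, rad: 0 = upright, pawl set on the ratchet wheel; 0.5 = thrown over by its end stop, the red grip swung towards the lift's -x (about 38 mm), which lifts the pawl. Takes about 3 N at the grip and stays where it is left.
- pawl (a joint): Angle of the brass pawl relative to its lever, rad; a light spring joins them. About 0 with the lever at 0. With the lever thrown, a loaded tooth still jams the pawl (about -0.5) until the crank is wound up a little (0.02 to 0.1 rad) and takes the weight off it; it then springs clear (above -0.2) and stays up.
- comal: Round black iron griddle plate, diameter 260 mm, 12 mm thick, on an arm from the lift; it slides up and down with the crank and stays level. Origin: on the column's axis at the height of the plate's underside; the plate's centre is 205 mm to the lift's +y. Underside at 150 mm when the crank reads 0.
- brazier: Black steel tray of embers, 300 x 260 mm, 100 mm high, under the comal. Origin: centre of its underside. A black iron trivet is bedded by hand in the embers; its two bars' tops stand somewhere 124 to 140 mm above the counter, not measured: the comal must be felt down onto it (crank then between about -1.05 and -0.4).
- enamel_cup: Speckled blue enamel cup, diameter 86 mm, 80 mm high, handle on its +y side, a bystander. Origin: centre of its underside.
- wood_bowl: Wooden bowl, diameter 150 mm, 60 mm high, a bystander. Origin: centre of its underside.
- pot_holder: Red hard silicone pot holder disc, diameter 160 mm, 8 mm thick, a bystander. Origin: centre of its underside.
- canister: Small stainless canister with its flip-top lid latched, diameter 76 mm, 99 mm high, a bystander. Origin: centre of its underside.
- turner: Long turner (flat spatula with a wooden handle), 280 mm long, lying on the counter, a bystander. Origin: centre of its underside.

How it is judged (in metres and radians):
On the way, in this order (a step that is already met when the one before it is completed fails the run):
1. the lever is thrown over to lift the pawl, the comal still up (value of joint pawl_lever above 0.4 rad and value of joint crank above 0.15 rad), for 0.2 s.
2. the comal's weight has come down onto the trivet and has settled there with the hand still on the handle (contact force between comal and brazier above 3 N and contact force between the fingers and crank_handle above 0.4 N and value of joint pawl_lever above 0.3 rad), for 0.5 s.
3. the lever is thrown back upright (value of joint pawl_lever below 0.08 rad), for 0.2 s.
At the end, for the whole second after the job is handed in: the comal rests on the trivet with more than 8 N (it weighs 15 to 26 N) and is still, and the pawl lever is back upright (within 0.08 rad) (contact force between comal and brazier above 8 N and value of joint pawl_lever below 0.08 rad and linear speed of comal below 0.005 m/s); the robot touches nothing.
It fails at once if the crank runs back faster than 1.5 rad/s (velocity of joint crank below -1.5 rad/s).
It fails at once if the comal is driven onto the trivet with over 60 N (contact force between comal and brazier above 60 N).
It fails at once if a bystander is moved by over 30 mm (distance of any of enamel_cup, wood_bowl, pot_holder, canister, turner from where it was at the start of the episode above 0.03 m).
It also fails if it takes over 72 s, if anything falls off the work surface, if the arm or the gripper's body presses on something with over 40 N, if the wrist force passes 120 N, or if a joint passes its speed limit or range.

### The arm

A 6-joint arm with a two-finger parallel gripper is mounted at the origin on the work surface. World frame = base frame: x ahead of the robot, y to its left, z up, the work surface at z = 0. Lengths are in mm, angles in rad, forces in N, time in s.
With the tool pointing down it reaches from about 400 to 925 mm from the base axis. Payload 12.5 kg.
Tool frame: the origin (TCP) lies midway between the tips of the shut fingers; the grasp point (between the pads) lies 19 mm behind it (env.pinch_z is the z of the grasp point in the tool frame, in mm); z points along the fingers, y is the line along which they close (so a half turn about z gives the same grasp; the last joint's range is limited). The gripper opens to 95 mm and grips with 3 to 60 N. Pads are 20 mm wide; open, the fingers measure 119 mm over their backs; the gripper's body (75 mm by 180 mm) begins 59 mm behind the grasp point.
Start: joints at [1.132, 0.491, 1.559, -0, 1.092, -0.106], TCP at [204.165, 590.731, 214.661] pointing down, gripper open.
Joint ranges: [-3.1, 3.1], [-0.84, 2.19], [0.05, 2.79], [-1.13, 4.28], [0.06, 2.93], [-2.69, 2.69]. Speed limits (rad/s): [2.22, 2.22, 2.79, 3.14, 3.14, 3.14].

### API

Orientations are given as [roll, pitch, yaw] about the fixed x, y, z axes, in that order (R = Rz(yaw) Ry(pitch) Rx(roll)).
In Python, from cell import env, eyes gives the robot as it stands.
- The arm moves only by the shell command python3 -m inch 'ROWS'. ROWS is JSON, a list of rows, each a list of 3 entries, a list of its own where there are three numbers: the shift along the tool's x, y, z in units of 60 mm (1.0 is 60 mm), then the turn about the tool's z in units of 5 degrees (1.0 is 5 degrees), then the closure, from -1 (fully open) to 1 (shut). In form: [[[tx, ty, tz], turn, claw], ...]. A call has exactly 10 rows; each row shifts and turns the commanded pose from where the row before left it, along the tool's axes as they then stand; what a row does not reach is not made up. A row lasts 1/8 s, in which the tool goes at most 62.5 mm and 10.7 degrees, less where a joint would pass 70% of its speed; a pose out of reach is approached as far as the arm can. A call is refused whole if a number of a shift passes 1 or a number of a turn 1, either way. A call with a gripper value outside its range is refused whole. The fingers move at their own pace and stop on an object; the grip force is fixed at half the most. Time passes only in rows, so rows that do not move let the fingers close, or fill a call up. It gives the time, the measured TCP pose, the force, the opening and the grip force at its end, in the units of the state.
- env.state(): the state, without advancing time (a new reading comes with each control period).
- eyes.read_camera(name): name is "side" or "top" or "wrist"; returns a dict with "pixels" (400x640x3 uint8, red, green, blue), "fx", "fy", "cx", "cy" (pixels), "extrinsics" (4x4, takes a point from world to camera coordinates). Camera axes: x right, y down, z forward; pixel columns grow to the right and rows downward; lengths in mm; the calibration is good to about 2 mm. A picture is of the moment at which its call begins. There is no depth.
- env.job_done(): hands the job in; it is judged then, once.
Trained networks look in a picture, given as the dict that the camera call returned (one of the last four; its "shot" number tells which), for a name from the list of things; names that differ only in an ending like _2 or _b are one class to them, and where a whole thing is asked for, a point or a joint stands for the part that bears it (a point fixed in the world has none). Each returns a list of dicts, best first, with "score" (0 to 1); they miss things now and then, are a little off and sometimes report something else, mostly with a low value. They report only what shows in the picture. A call takes as long as a camera call.
- eyes.boxes_of(name, picture): "centre" ([row, column] in pixels, amid what is visible of it).
- eyes.cut_out(name, picture): "mask" (400x640 bool, what is visible of it) and "centre" ([row, column] in pixels, amid what is visible of it).
- eyes.spot_point(name, picture): "centre" ([row, column] in pixels: a listed point, or the origin of a listed thing).
The state is a dict: "t": time; "joints": joint angles; "qvel": joint speeds; "tau": joint torques, N m; "eef_pos": TCP position; "tcp_rot": TCP orientation; "ft_force": force on the tool from outside, world axes, zero at the start; "moment": the same for the moment, N m; "opening": opening from 0.0 (shut) to 1.0 (fully open); "grip_force": force on a finger pad.
Only numpy, scipy, OpenCV 4.12 (cv2) and the standard library are available. Lean on these libraries where they do the work, as an engineer would, in place of code of your own. Each camera call takes 0.05 s, during which the arm holds its last target. There are 200 camera calls.

## Working session

There is one attempt and no reset: what is moved stays moved. The work goes in short steps, Python scripts to look and compute and a shell command to move; the robot and the scene stay as the last step left them, time stands still between calls to the robot, and variables do not carry over. Pictures are saved under pics/ and viewed, at most 10 in all, crops included, and the job is handed in when it is done.

```bash
ls; mkdir -p pics; cat > h.py <<'E'
import numpy as np, cv2
from cell import env, eyes
def ray(p,rc):
    E=np.array(p["extrinsics"]);R=E[:3,:3];t=E[:3,3]
    d=R.T@np.array([(rc[1]-p["cx"])/p["fx"],(rc[0]-p["cy"])/p["fy"],1]);return -R.T@t,d/np.linalg.norm(d)
def tri(a,b):
    (o1,d1),(o2,d2)=a,b
    s=np.linalg.lstsq(np.c_[d1,-d2],o2-o1,rcond=None)[0]
    p,q=o1+s[0]*d1,o2+s[1]*d2
    return (p+q)/2,np.linalg.norm(p-q)
def atz(a,z): o,d=a; return o+d*(z-o[2])/d[2]
E
python3 - <<'E'
from h import *
P={}
for c in("side","top"):
    p=P[c]=eyes.read_camera(c);cv2.imwrite(f"pics/{c}0.png",p["pixels"][:,:,::-1])
    print(c,np.round(ray(p,(200,320)),2).tolist())
for n in ["lift","crank_axis","crank_handle","pawl_lever_tip","comal","brazier","enamel_cup","wood_bowl","pot_holder","canister","turner"]:
    r={c:eyes.spot_point(n,P[c])[:1] for c in P}
    print(n,{c:(np.round(v[0]["centre"]),round(v[0]["score"],2)) if v else None for c,v in r.items()})
    if all(r.values()): print("   ",*tri(ray(P["side"],r["side"][0]["centre"]),ray(P["top"],r["top"][0]["centre"])))
print(env.state())
E
```

```text
pics
side [[-195.34, -1074.81, 1138.46], [0.45, 0.61, -0.65]]
top [[255.94, -141.43, 1510.76], [0.18, 0.0, -0.98]]
lift {'side': (array([197., 332.]), 0.98), 'top': (array([176., 286.]), 0.69)}
    [631.70458971 -20.3369043   -4.93015872] 9.829530121215164
crank_axis {'side': (array([177., 349.]), 0.89), 'top': (array([167., 322.]), 0.85)}
    [ 609.43603113 -145.12251528  179.12282775] 0.23147503785035678
crank_handle {'side': (array([156., 319.]), 0.71), 'top': (array([154., 323.]), 0.61)}
    [ 565.7723089  -124.89203168  297.45977441] 106.38805328913598
pawl_lever_tip {'side': (array([160., 320.]), 0.66), 'top': (array([188., 301.]), 0.59)}
    [530.7747763  -84.76578965 251.40342851] 5.978147373571029
comal {'side': None, 'top': (array([168., 280.]), 0.93)}
brazier {'side': (array([172., 295.]), 0.79), 'top': None}
enamel_cup {'side': (array([263., 346.]), 0.93), 'top': (array([225., 368.]), 0.8)}
    [ 460.00855961 -303.3245097    -4.47016694] 16.500841179675263
wood_bowl {'side': (array([238., 389.]), 0.97), 'top': (array([175., 375.]), 0.55)}
    [ 627.7584938  -326.76186653 
[... 379 characters left out ...]
0526224185828
{'t': 1.2, 'joints': array([ 1.13234494e+00,  4.90934158e-01,  1.55892140e+00,  3.97430692e-07,
        1.09171557e+00, -1.05618169e-01]), 'qvel': array([-6.94051749e-04, -1.24810053e-04,  6.16433855e-04,  7.14238052e-06,
        1.21331380e-04, -6.78087822e-04]), 'tau': array([ 4.76762216e-04, -6.12462759e+01, -2.58437383e+01,  6.93489402e-02,
        4.46295028e-02, -2.06116221e-05]), 'eef_pos': array([204.19182846, 590.70695512, 214.63233171]), 'tcp_rot': array([3.14157122e+00, 1.91797422e-06, 2.80875925e+00]), 'ft_force': array([ 0.16283296, -0.28288431,  0.37482853]), 'moment': array([ 0.00872395, -0.0282068 ,  0.00275982]), 'grip_force': 0.0, 'opening': 1.001230930576048}
```

```bash
python3 - <<'E'
import cv2
a=cv2.imread("pics/side0.png");b=cv2.imread("pics/top0.png")
cv2.imwrite("pics/sidec.png",cv2.resize(a[80:280,220:460],None,fx=3,fy=3,interpolation=cv2.INTER_CUBIC)[:600,:720])
cv2.imwrite("pics/topc.png",cv2.resize(b[90:290,200:440],None,fx=3,fy=3,interpolation=cv2.INTER_CUBIC))
E
```

```text
(no output)
```

View pics/sidec.png

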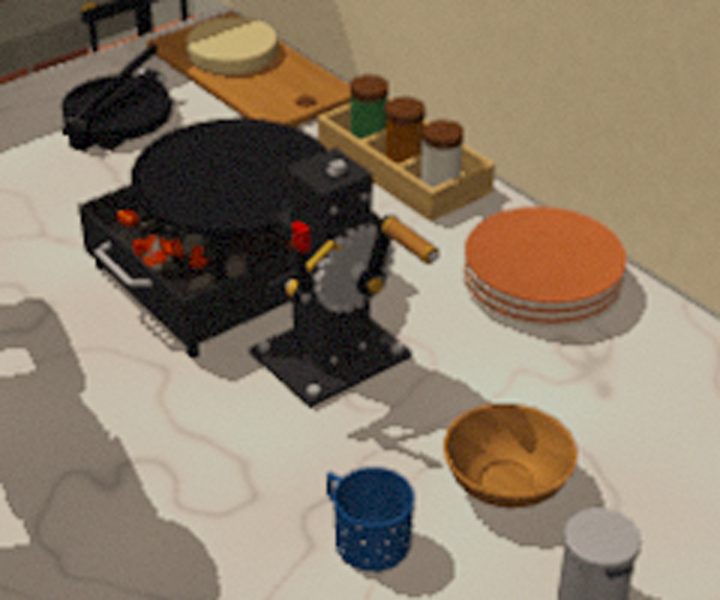

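View pics/topc.png

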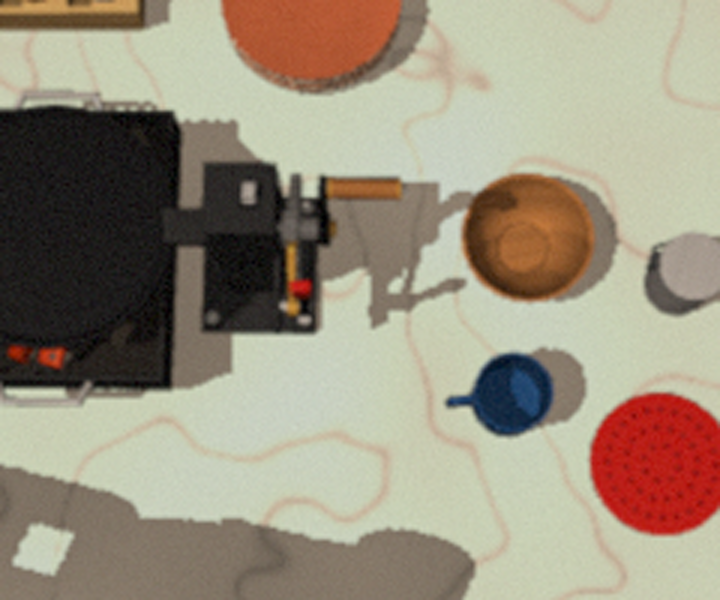

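```bash
python3 - <<'E'
from h import *
S=eyes.read_camera("side");T=eyes.read_camera("top")
s=lambda x,y:ray(S,(80+y/3,220+x/3)); t=lambda x,y:ray(T,(90+y/3,200+x/3))
a=tri(s(387,224),t(325,187));b=tri(s(433,256),t(400,188));l=tri(s(300,237),t(302,287))
print("handle in",a,"out",b,"lever",l)
for c in[(252,352),(318,403),(410,355)]:print("foot side",atz(s(*c),8))
for c in[(204,330),(316,330)]:print("foot top",atz(t(*c),10))
for n in("crank_handle","pawl_lever_tip"):
  m={}
  for k,p in(("s",S),("t",T)):
    r=eyes.cut_out(n,p)
    if r: m[k]=np.array(r[0]["centre"]);print(n,k,m[k],r[0]["score"],r[0]["mask"].sum())
  if len(m)==2:print(tri(ray(S,m["s"]),ray(T,m["t"])))
  for k,p in(("s",S),("t",T)):print([(np.round(q["centre"],1),round(q["score"],2)) for q in eyes.spot_point(n,p)[:3]])
# red grip colour centroid
for k,p in(("s",S),("t",T)):
  x=p["pixels"].astype(int);m=(x[...,0]>120)&(x[...,1]<60)&(x[...,2]<60)
  w=np.zeros_like(m)
  w[140:175,305:335]=1 if k=="s" else 0
  if k=="t": w[175:195,290:312]=1
  q=np.argwhere(m&w);print(k,len(q),q.mean(0),q.min(0),q.max(0))
E
```

```text
handle in (array([ 640.40088922, -104.27194124,  234.49198363]), np.float64(3.5415910940635813)) out (array([ 641.06105341, -178.83492086,  232.74571059]), np.float64(6.886736565521612)) lever (array([535.93301061, -82.70555801, 251.1557703 ]), np.float64(2.7368562983921816))
foot side [543.62904753  30.50566777   8.        ]
foot side [551.06433822 -94.57141428   8.        ]
foot side [694.81008144 -95.18208176   8.        ]
foot top [538.77794212  39.94581579  10.        ]
foot top [538.22225176 -86.74146116  10.        ]
crank_handle s [158.9 359.5] 0.41 132
crank_handle t [155.1 322.9] 0.75 177
(array([ 636.05462372, -151.08860169,  243.10912411]), np.float64(18.868672236882166))
[(array([161.1, 356.8]), 0.66)]
[(array([151.7, 322. ]), 0.6)]
pawl_lever_tip s [249.9 345.5] 0.72 866
pawl_lever_tip t [151.4 321.3] 0.56 179
(array([ 715.15902571, -114.89280542, -231.5250782 ]), np.float64(139.16953455049662))
[(array([158.7, 318.5]), 0.53)]
[(array([184.5, 301.9]), 0.62)]
s 22 [155.95454545 319.22727273] [154 317] [160 322]
t 31 [185.12903226 299.5483871 ] [183 296] [187 303]
```

```bash
python3 -m inch '[[[0,0,-0.3],1,0],[[0,0,-0.3],1,0],[[0,0,-0.3],1,0],[[0,0,-0.3],1,0],[[0,0,-0.3],1,0],[[0,0,-0.3],1,0],[[0,0,-0.3],1,0],[[0,0,-0.3],1,0],[[0,0,-0.2],1,0],[[0,0,0],1,0]]'
python3 -m inch '[[[0,0,0],1,0],[[0,0,0],1,0],[[0,0,0],1,0],[[0,0,0],1,0],[[0,0,0],0.19,0],[[-0.8,0.6,0],0,0],[[-0.8,0.6,0],0,0],[[-0.8,0.6,0],0,0],[[-0.8,0.6,0],0,0],[[-0.8,0.6,0],0,0]]'
python3 -m inch '[[[-0.8,0.28,0],0,0],[[-0.8,0.28,0],0,0],[[-0.8,0.28,0],0,0],[[-0.8,0.28,0],0,0],[[-0.8,0.28,0],0,0],[[-0.8,0.28,0],0,0],[[-0.8,0.28,0],0,0],[[-0.8,0.28,0],0,0],[[-0.8,0.28,0],0,0],[[0,0,0],0,0]]'
```

```text
t: 2.95
eef_pos: [204.2, 590.9, 371.7]
tcp_rot: [3.14, -0.001, 1.933]
ft_force: [-0.5, -0.3, 0.6]
opening: 0.499
grip_force: 0.0
t: 4.2
eef_pos: [384.9, 349.0, 370.9]
tcp_rot: [3.141, -0.0, 1.572]
ft_force: [0.3, 0.3, 0.0]
opening: 0.501
grip_force: 0.0
t: 5.45
eef_pos: [535.7, -84.1, 369.9]
tcp_rot: [-3.141, -0.0, 1.568]
ft_force: [-0.6, 0.0, -0.1]
opening: 0.5
grip_force: 0.0
```

```bash
python3 -m inch '[[[0,0,0.3],0,0],[[0,0,0.3],0,0],[[0,0,0.3],0,0],[[0,0,0.3],0,0],[[0,0,0],0,0],[[0,0,0],0,0],[[0,0,0],0,0],[[0,0,0],0,0],[[0,0,0],0,0],[[0,0,0],0,0]]'
python3 - <<'E'
from h import *
p=eyes.read_camera("wrist");cv2.imwrite("pics/w1.png",p["pixels"][:,:,::-1])
for n in("pawl_lever_tip","crank_handle"):
  for q in eyes.spot_point(n,p)[:2]:print(n,q["centre"],q["score"],atz(ray(p,q["centre"]),254 if n[0]=="p" else 237))
E
```

```text
t: 6.7
eef_pos: [535.2, -81.4, 298.7]
tcp_rot: [3.141, -0.0, 1.571]
ft_force: [0.2, 0.1, 0.1]
opening: 0.501
grip_force: 0.0
pawl_lever_tip [220.2, 321.7] 0.67 [536.95356057 -81.51103656 254.        ]
```

View pics/w1.png

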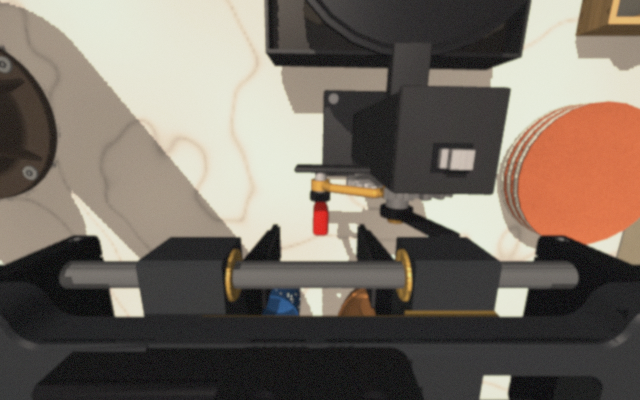

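```bash
python3 -m inch '[[[0,0,0.3],0,0],[[0,0,0.3],0,0],[[0,0,0.3],0,0],[[0,0,0.08],0,0],[[0,-0.1,0],0,0],[[0,-0.1,0],0,0],[[0,-0.1,0],0,0],[[0,0,0],0,0],[[0,0,0],0,0],[[0,0,0],0,0]]'
python3 -m inch '[[[0,-0.08,0],0,0],[[0,-0.08,0],0,0],[[0,-0.08,0],0,0],[[0,-0.08,0],0,0],[[0,-0.08,0],0,0],[[0,-0.05,0.0],0,0],[[0,-0.05,0],0,0],[[0,0,0],0,0],[[0,0,0],0,0],[[0,0,0],0,0]]'
```

```text
t: 8.1
eef_pos: [517.2, -81.4, 239.8]
tcp_rot: [-3.141, -0.0, 1.571]
ft_force: [0.1, 1.0, 0.7]
opening: 0.501
grip_force: 0.0
t: 9.35
eef_pos: [487.0, -81.3, 239.7]
tcp_rot: [-3.141, -0.0, 1.571]
ft_force: [-0.5, -0.6, -0.1]
opening: 0.497
grip_force: 0.1
```

```bash
python3 -m inch '[[[0,-0.05,0],0,0],[[0,-0.05,0],0,0],[[0,-0.05,0],0,0],[[0,0,0],0,0],[[0,0,0],0,0],[[0,0,0],0,0],[[0,0,0],0,0],[[0,0,0],0,0],[[0,0,0],0,0],[[0,0,0],0,0]]'
python3 - <<'E'
from h import *
for c in("side","top","wrist"):
  p=eyes.read_camera(c);cv2.imwrite(f"pics/{c}2.png",p["pixels"][:,:,::-1])
  for q in eyes.spot_point("pawl_lever_tip",p)[:2]:print(c,q["centre"],q["score"],atz(ray(p,q["centre"]),246))
E
```

```text
t: 10.6
eef_pos: [481.7, -82.0, 241.1]
tcp_rot: [3.132, 0.002, 1.57]
ft_force: [18.3, -0.5, -0.5]
opening: 0.504
grip_force: 7.8
side [164.4, 309.2] 0.65 [496.34812369 -79.52906647 246.        ]
wrist [241.1, 346.1] 0.58 [497.97171825 -79.78286626 246.        ]
```

View pics/wrist2.png

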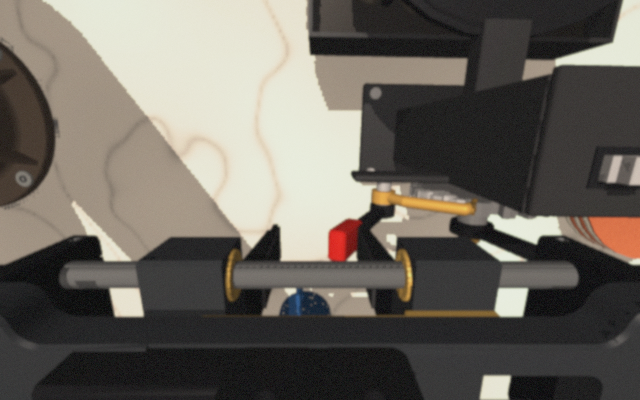

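```bash
python3 -m inch '[[[0,0.1,0],0,0],[[0,0.1,0],0,0],[[0,0,-0.4],0,0],[[0,0,-0.4],0,0],[[-0.27,0.6,-0.2],0,0],[[-0.27,0.6,0],0,0],[[-0.27,0.6,0],0,0],[[-0.27,0.6,0],0,0],[[0,0.13,0],0,0],[[0,0,0],0,0]]'
python3 - <<'E'
from h import *
for c in("side","top","wrist"):
  p=eyes.read_camera(c)
  if c=="wrist":cv2.imwrite(f"pics/{c}3.png",p["pixels"][:,:,::-1])
  for n,z in(("pawl_lever_tip",244),("crank_handle",237)):
    for q in eyes.spot_point(n,p)[:2]:print(c,n,q["centre"],q["score"],atz(ray(p,q["centre"]),z))
E
```

```text
t: 12.15
eef_pos: [641.5, -145.8, 299.1]
tcp_rot: [-3.14, -0.001, 1.571]
ft_force: [-0.9, 0.6, -0.6]
opening: 0.497
grip_force: 0.0
side pawl_lever_tip [166.3, 308.5] 0.61 [490.09634904 -84.19896068 244.        ]
side crank_handle [161.7, 358.4] 0.44 [ 638.66851019 -156.9261882   237.        ]
wrist pawl_lever_tip [132.9, 131.0] 0.68 [497.17503417 -79.70324519 244.        ]
wrist crank_handle [204.9, 315.1] 0.73 [ 637.91396778 -138.57483495  237.        ]
```

View pics/wrist3.png

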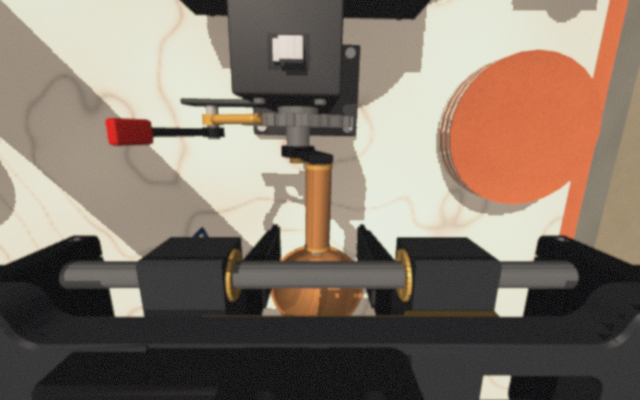

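```bash
python3 -m inch '[[[0.02,-0.02,0.3],0,0],[[0,0,0.3],0,0],[[0,0,0.3],0,0],[[0,0,0.25],0,0],[[0,0,0.2],0,0],[[0,0,0],0,0.3],[[0,0,0],0,1],[[0,0,0],0,1],[[0,0,0],0,1],[[0,0,0],0,1]]'
python3 -c "
from cell import env
s=env.state();print(s['eef_pos'],s['ft_force'],s['opening'],s['grip_force'])"
```

```text
t: 13.85
eef_pos: [640.9, -145.1, 219.4]
tcp_rot: [3.141, 0.0, 1.57]
ft_force: [-0.4, 0.0, 4.1]
opening: 0.224
grip_force: 30.0
[ 640.90424581 -145.06959892  219.3564317 ] [-0.42842633  0.03851047  4.11578349] 0.22404449480786673 29.96948629617691
```

```bash
python3 -m inch '[[[0,0.022,0.007],0,1],[[0,0.022,0.007],0,1],[[0,0.022,0.007],0,1],[[0,0.022,0.007],0,1],[[0,0.022,0.008],0,1],[[0,0.022,0.009],0,1],[[0,0,0],0,1],[[0,0,0],0,1],[[0,0,0],0,1],[[0,0,0],0,1]]'
python3 - <<'E'
from h import *
p=eyes.read_camera("wrist");cv2.imwrite("pics/wrist4.png",p["pixels"][60:220,60:380,::-1].repeat(2,0).repeat(2,1))
E
```

```text
t: 15.1
eef_pos: [648.2, -145.2, 216.7]
tcp_rot: [-3.141, 0.0, 1.57]
ft_force: [-4.4, -0.6, 6.4]
opening: 0.226
grip_force: 30.0
```

View pics/wrist4.png

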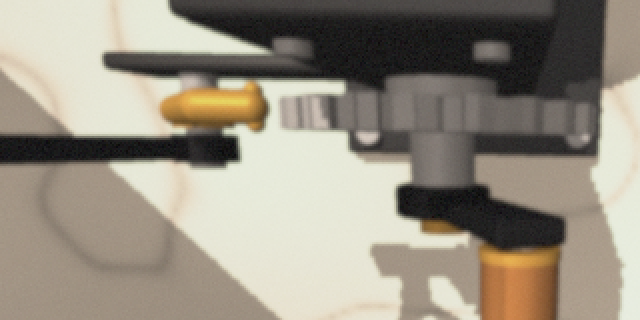

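```bash
python3 -m inch '[[[0,-0.02,-0.02],0,1],[[0,-0.047,-0.02],0,1],[[0,-0.048,-0.018],0,1],[[0,-0.048,-0.016],0,1],[[0,-0.049,-0.013],0,1],[[0,-0.049,-0.011],0,1],[[0,-0.05,-0.008],0,1],[[0,-0.05,-0.005],0,1],[[0,-0.05,-0.003],0,1],[[0,-0.025,0],0,1]]'
```

```text
t: 16.4
eef_pos: [621.1, -144.7, 222.6]
tcp_rot: [-3.138, -0.001, 1.571]
ft_force: [-7.3, -0.5, 1.7]
opening: 0.225
grip_force: 30.0
```

```bash
python3 -m inch '[[[0,-0.04,0],0,1],[[0,-0.05,0.001],0,1],[[0,-0.05,0.004],0,1],[[0,-0.05,0.006],0,1],[[0,-0.049,0.008],0,1],[[0,-0.049,0.01],0,1],[[0,-0.048,0.012],0,1],[[0,-0.048,0.014],0,1],[[0,-0.03,0.01],0,1],[[0,0,0],0,1]]'
```

```text
t: 17.65
eef_pos: [595.7, -144.3, 218.7]
tcp_rot: [-3.137, -0.002, 1.571]
ft_force: [-10.7, 2.1, 4.8]
opening: 0.223
grip_force: 30.0
```

```bash
python3 -m inch '[[[0,-0.03,0.006],0,1],[[0,-0.03,0.006],0,1],[[0,-0.034,0.01],0,1],[[0,0,0],0,1],[[0,0,0],0,1],[[0,0,0],0,1],[[0,0,0],0,1],[[0,0,0],0,1],[[0,0,0],0,1],[[0,0,0],0,1]]'
```

```text
t: 18.9
eef_pos: [589.9, -144.2, 216.7]
tcp_rot: [-3.136, -0.002, 1.571]
ft_force: [-8.6, 3.5, -1.0]
opening: 0.222
grip_force: 30.0
```

```bash
python3 -m inch '[[[0,-0.015,0.006],0,1],[[0,-0.015,0.006],0,1],[[0,-0.015,0.007],0,1],[[0,0,0],0,1],[[0,0,0],0,1],[[0,0,0],0,1],[[0,0,0],0,1],[[0,0,0],0,1],[[0,0,0],0,1],[[0,0,0],0,1]]'
```

```text
t: 20.15
eef_pos: [587.3, -144.2, 215.5]
tcp_rot: [-3.136, -0.002, 1.571]
ft_force: [-8.6, 3.1, -0.8]
opening: 0.228
grip_force: 30.0
```

```bash
python3 -m inch '[[[0,-0.015,0.007],0,1],[[0,-0.015,0.007],0,1],[[0,-0.015,0.008],0,1],[[0,0,0],0,1],[[0,0,0],0,1],[[0,0,0],0,1],[[0,0,0],0,1],[[0,0,0],0,1],[[0,0,0],0,1],[[0,0,0],0,1]]'
```

```text
t: 21.4
eef_pos: [585.8, -144.2, 214.8]
tcp_rot: [-3.139, -0.002, 1.571]
ft_force: [-3.7, 3.9, 0.2]
opening: 0.222
grip_force: 30.0
```

```bash
python3 -m inch '[[[0,-0.014,0.008],0,1],[[0,-0.015,0.008],0,1],[[0,-0.015,0.008],0,1],[[0,0,0],0,1],[[0,0,0],0,1],[[0,0,0],0,1],[[0,0,0],0,1],[[0,0,0],0,1],[[0,0,0],0,1],[[0,0,0],0,1]]'
```

```text
t: 22.65
eef_pos: [585.6, -144.2, 214.6]
tcp_rot: [3.137, -0.001, 1.57]
ft_force: [6.6, 6.4, 4.7]
opening: 0.226
grip_force: 30.0
```

```bash
python3 -m inch '[[[0,0.01,-0.005],0,1],[[0,0.01,-0.005],0,1],[[0,0.01,-0.005],0,1],[[0,0,0],0,1],[[0,0,0],0,1],[[0,0,0],0,1],[[0,0,0],0,1],[[0,0,0],0,1],[[0,0,0],0,1],[[0,0,0],0,1]]'
```

```text
t: 23.9
eef_pos: [585.8, -144.2, 214.7]
tcp_rot: [-3.141, -0.001, 1.571]
ft_force: [-0.1, 6.8, 1.4]
opening: 0.227
grip_force: 30.0
```

```bash
python3 -m inch '[[[0,0,0],0,0.5],[[0,0,0],0,0],[[0,0,0],0,0],[[0,0,0],0,0],[[0,0,0],0,0],[[0,0,-0.3],0,0],[[0,0,-0.4],0,0],[[0,0,-0.4],0,0],[[0,0,-0.35],0,0],[[0,0,0],0,0]]'
python3 -m inch '[[[0,-0.5,0],0,0],[[0.3,-0.5,0],0,1],[[0.3,-0.5,0],0,1],[[0.3,-0.5,0],0,1],[[0.14,-0.08,0],0,1],[[0,0,0],0,1],[[0,0,0],0,1],[[0,0,0],0,1],[[0,0,0],0,1],[[0,0,0],0,1]]'
python3 - <<'E'
from h import *
for c in("side","wrist"):
  p=eyes.read_camera(c)
  if c=="side":cv2.imwrite("pics/side5.png",p["pixels"][80:280,220:460,::-1].repeat(3,0).repeat(3,1))
  for q in eyes.spot_point("pawl_lever_tip",p)[:2]:print(c,q["centre"],q["score"],atz(ray(p,q["centre"]),244))
E
```

```text
t: 25.15
eef_pos: [586.2, -145.1, 302.9]
tcp_rot: [3.139, 0.001, 1.57]
ft_force: [0.1, 0.6, -1.1]
opening: 0.496
grip_force: 0.0
t: 26.4
eef_pos: [461.1, -82.7, 301.6]
tcp_rot: [-3.141, -0.0, 1.57]
ft_force: [-0.3, -0.6, -0.8]
opening: 0.006
grip_force: 0.0
side [305.3, 361.4] 0.72 [ 269.31770646 -597.25187801  244.        ]
side [163.1, 309.7] 0.45 [503.33679161 -72.57802477 244.        ]
wrist [212.7, 364.2] 0.64 [497.95087417 -80.4132206  244.        ]
wrist [136.2, 419.0] 0.39 [537.876497   -19.00859296 244.        ]
```

View pics/side5.png

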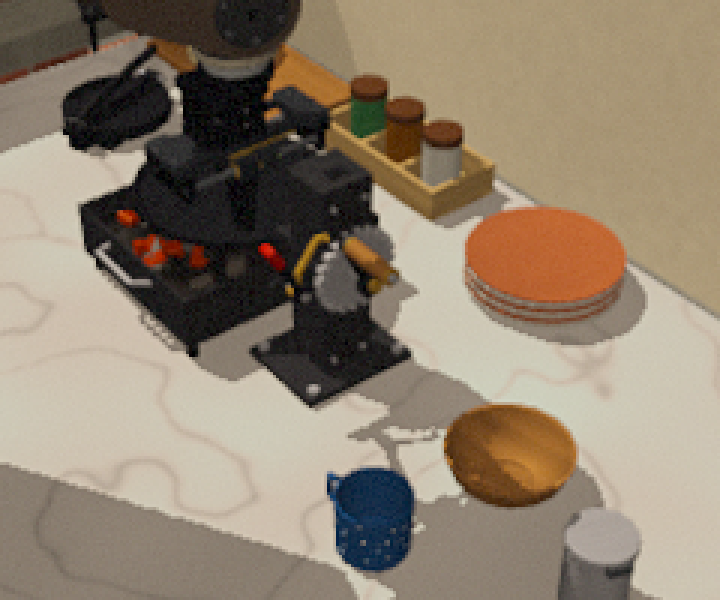

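```bash
python3 -m inch '[[[0,0,0.4],0,1],[[0,0,0.4],0,1],[[0,0,0.22],0,1],[[0,0.1,0],0,1],[[0,0.1,0],0,1],[[0,0.1,0],0,1],[[0,0.1,0],0,1],[[0,0.1,0],0,1],[[0,0.1,0],0,1],[[0,0.1,0],0,1]]'
python3 -m inch '[[[0,0.1,0],0,1],[[0,0.07,0],0,1],[[0,0.05,0],0,1],[[0,0.03,0],0,1],[[0,0,0],0,1],[[0,0,0],0,1],[[0,0,0],0,1],[[0,0,0],0,1],[[0,0,0],0,1],[[0,0,0],0,1]]'
```

```text
t: 27.85
eef_pos: [503.4, -82.6, 240.5]
tcp_rot: [3.142, -0.0, 1.57]
ft_force: [-3.0, 0.9, 1.5]
opening: 0.005
grip_force: 1.3
t: 29.1
eef_pos: [518.0, -82.6, 240.6]
tcp_rot: [3.142, -0.0, 1.57]
ft_force: [-0.3, -0.4, -1.3]
opening: 0.004
grip_force: 0.0
```

Push a few mm more until the stop is felt.

```bash
python3 -m inch '[[[0,0.03,0],0,1],[[0,0.03,0],0,1],[[0,0,0],0,1],[[0,0,0],0,1],[[0,0,0],0,1],[[0,0,0],0,1],[[0,0,0],0,1],[[0,0,0],0,1],[[0,0,0],0,1],[[0,0,0],0,1]]'
```

```text
t: 30.35
eef_pos: [521.6, -82.6, 240.5]
tcp_rot: [3.142, -0.0, 1.571]
ft_force: [-1.5, 0.6, 1.5]
opening: 0.004
grip_force: 0.9
```

```bash
python3 -m inch '[[[0,0.03,0],0,1],[[0,0.03,0],0,1],[[0,0,0],0,1],[[0,0,0],0,1],[[0,0,0],0,1],[[0,0,0],0,1],[[0,0,0],0,1],[[0,0,0],0,1],[[0,0,0],0,1],[[0,0,0],0,1]]'
python3 - <<'E'
from h import *
for c in("side","top","wrist"):
  p=eyes.read_camera(c)
  if c=="wrist":cv2.imwrite("pics/wrist6.png",p["pixels"][:,:,::-1])
  for q in eyes.spot_point("pawl_lever_tip",p)[:2]:print(c,q["centre"],q["score"],atz(ray(p,q["centre"]),254))
E
```

```text
t: 31.6
eef_pos: [522.1, -82.5, 240.5]
tcp_rot: [-3.135, -0.0, 1.571]
ft_force: [-21.0, -2.4, 10.5]
opening: 0.005
grip_force: 11.1
side [157.6, 320.3] 0.51 [540.39265456 -80.70204114 254.        ]
wrist [247.4, 341.0] 0.86 [534.68901047 -80.68623441 254.        ]
```

View pics/wrist6.png

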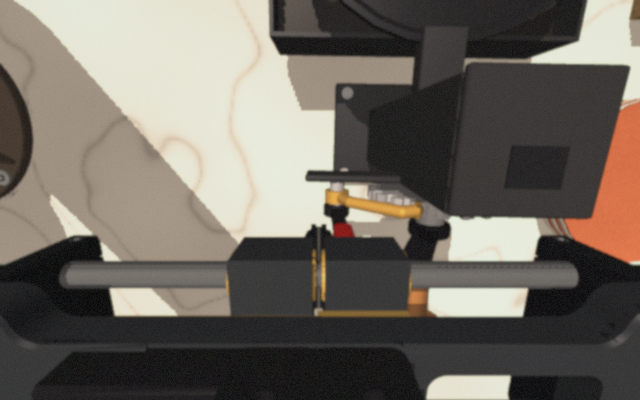

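```bash
python3 -m inch '[[[0,-0.1,0],0,1],[[0,-0.3,0],0,1],[[0,-0.4,0],0,1],[[0,-0.2,-0.2],0,1],[[0,0,-0.4],0,1],[[0,0,-0.5],0,1],[[0,0,-0.5],0,1],[[0,0,0],0,1],[[0,0,0],0,1],[[0,0,0],0,1]]'
python3 - <<'E'
from h import *
for c in("side","wrist"):
  p=eyes.read_camera(c)
  if c=="side":cv2.imwrite("pics/side7.png",p["pixels"][80:280,220:460,::-1].repeat(3,0).repeat(3,1))
  for q in eyes.spot_point("pawl_lever_tip",p)[:2]:print(c,q["centre"],q["score"],atz(ray(p,q["centre"]),254))
E
```

```text
t: 33.15
eef_pos: [465.0, -82.5, 335.8]
tcp_rot: [-3.14, -0.001, 1.57]
ft_force: [-0.2, -0.9, 0.1]
opening: 0.003
grip_force: 0.0
side [197.8, 330.0] 0.64 [ 441.4043089  -258.56723285  254.        ]
side [158.6, 318.2] 0.46 [531.69445985 -80.92318226 254.        ]
wrist [208.4, 396.8] 0.83 [535.26059181 -83.25340105 254.        ]
```

View pics/side7.png

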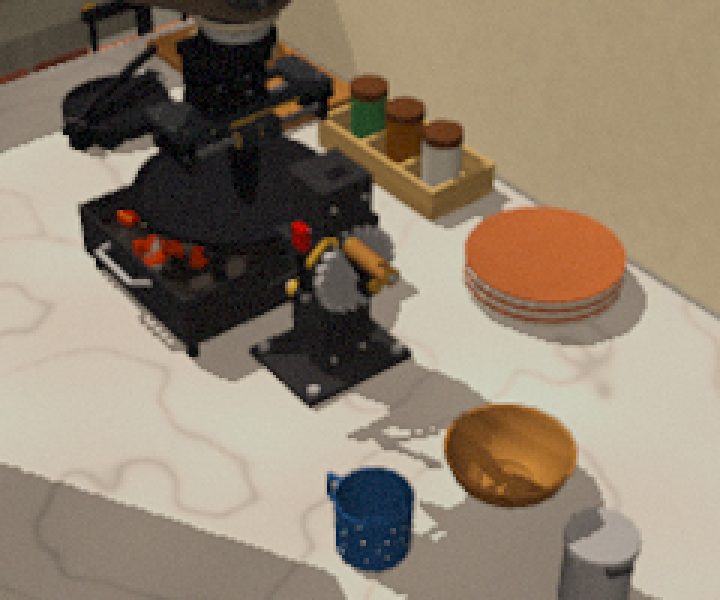

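The red grip is back upright at crop (300,236), the same spot as at the start. The comal is down, the bystanders haven't moved and the arm is clear.

```bash
python3 -c "
from cell import env
print(env.job_done())"
```

```text
the job is handed in; nothing more can be done
None
```

I handed the job in at about 33 s of the 72 s allowed: the comal was eased down and rests on the trivet, the crank is released, the lever is back upright with the pawl set, and the bystanders in my last view hadn't moved; no verdict came back. One touchdown step pressed the comal on with an estimated 48 N (limit 60 N) before I backed it off.

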